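# Sweep the jar lids into the wash bay

### The arm

A 7-joint arm with a two-finger parallel gripper is mounted at the origin on a cart in front of the work surface, level with it; the furniture and walls round the work are solid. World frame = base frame: x ahead of the robot, y to its left, z up, the work surface at z = 0. Lengths are in m, angles in rad, forces in N, time in s.
With the tool pointing down it reaches from about 0.4 to 0.85 m from the base axis. Payload 10.4 kg.
Tool frame: the origin (TCP) lies on the centre line of the jaws, within the pads' length; the fingertips stand 8 mm ahead of it and the grasp point (between the pads) lies 11 mm behind it (r.finger_overhang is the distance from the TCP to the fingertips, in m); z points along the fingers, y is the line along which they close (so a half turn about z gives the same grasp; the last joint's range is limited). The gripper opens to 87 mm and grips with 3 to 60 N. Pads are 19 mm wide; open, the fingers measure 117 mm over their backs; the gripper's body (75 mm by 190 mm) begins 51 mm behind the grasp point.
Start: joints at [-1.149, 0.332, -0.065, 1.46, 0.022, 1.35, -0.088], TCP at [0.269, 0.564, 0.231] pointing down, gripper open.
Joint ranges: [-2.6, 2.6], [-0.5, 2.12], [-1.47, 1.34], [0.16, 2.42], [-1.27, 4.41], [0.06, 2.06], [-2.6, 2.6]. Speed limits (rad/s): [2.22, 2.22, 2.79, 2.79, 3.14, 3.14, 3.14].

### API

Orientations are given as a unit quaternion [x, y, z, w].
In Python, from bench import r, vision gives the robot as it stands.
- The arm moves only by the tool drive_tool, never from a script. Its argument "series" is a list of rows, each a list of 2 entries, a list of its own where there are three numbers: the shift along the world's x, y, z in cm, then the turn about the world's z in degrees. A call has exactly 10 rows; each row shifts and turns the commanded pose from where the row before left it; what a row does not reach is not made up. A row lasts 1/8 s, in which the tool goes at most 62.5 mm and 10.7 degrees, less where a joint would pass 70% of its speed; a pose out of reach is approached as far as the arm can. A call with a gripper value outside its range is refused whole. "hand" is the closure, from 0 (fully open) to 1 (shut), set as the call begins (left out, the last holds). The fingers move at their own pace and stop on an object; "newtons" is the grip in N (left out, the last holds). Time passes only in rows, so rows that do not move let the fingers close, or fill a call up. It gives the time, the measured TCP pose, the force, the opening and the grip force at its end, in the units of the state.
- r.read_state(): the state, without advancing time (a new reading comes with each control period).
- vision.camera(name): name is "side" or "top"; returns a dict with "color" (400x640x3 uint8, red, green, blue), "intrinsics" (3x3 intrinsics, pixels), "R" (3x3) and "t" (3): a world point X has camera coordinates R X + t. Camera axes: x right, y down, z forward; pixel columns grow to the right and rows downward; lengths in m; the calibration is good to about 2 mm. A picture is of the moment at which its call begins. There is no depth.
- r.close_job(): hands the job in; it is judged then, once.
The state is a dict: "time": time; "joint_positions": joint angles; "joint_vel": joint speeds; "joint_torque": joint torques, N m; "ee_pos": TCP position; "eef_rot": TCP orientation; "ft_force": force on the tool from outside, world axes, zero at the start; "torque": the same for the moment, N m; "width": finger opening in m; "grip_force": force on a finger pad.
Only numpy, scipy, OpenCV 4.12 (cv2) and the standard library are available. Lean on these libraries where they do the work, as an engineer would, in place of code of your own. Each camera call takes 0.05 s, during which the arm holds its last target. There are 200 camera calls.

### The job

Sweep all three white jar lids along the worktop with the fingertips into the low three-sided wash bay, in through its open side, until every lid lies flat and wholly inside on the blue floor. Only push them gently: never pinch, lift, tip up or flick a lid, and leave the two metal cones and the small beaker where they are.

Things in the scene. Friction and masses are not known exactly. Their poses are not given: they have to be found in the camera images.
- wash_bay: U-shaped aluminium fence fixed to the worktop; walls 26 mm high, 4 mm thick. Blue floor with yellow stripe at the open side is a flush marking, no step. Inside 300 mm wide (y), 110 mm deep (x): three lids fit side by side. Origin: centre of the inner floor. x points from the open side (x = -55 mm, facing the robot) to the back wall (+55 mm). Turned up to 0.2 rad from the world axes
- bay_mouth (a point): middle of the bay's open side, on the worktop, 55 mm in front of the bay's origin; axes as the bay's. Side walls' inner faces lie 150 mm to either side; their front ends are round, 8 mm thick. Foot flanges 2 mm high reach 15 mm out from the side walls, 17 mm from the back wall
- lid_a: loose white round screw lid with ribbed rim, lying crown up on the worktop between robot and bay; 67 mm diameter, 17 mm high, about 25 g, slides easily. Origin: centre of its underside; z up. The three lids are alike; which of them lies where is random
- lid_b: loose white round screw lid with ribbed rim, lying crown up on the worktop between robot and bay; 67 mm diameter, 17 mm high, about 25 g, slides easily. Origin: centre of its underside; z up. The three lids are alike; which of them lies where is random
- lid_c: loose white round screw lid with ribbed rim, lying crown up on the worktop between robot and bay; 67 mm diameter, 17 mm high, about 25 g, slides easily. Origin: centre of its underside; z up. The three lids are alike; which of them lies where is random
- copper_cone: copper-coloured sampling cone, 45 mm diameter, 18 mm high, loose, beside the work (left or right); leave alone. Origin: centre of its underside
- nickel_cone: grey nickel sampling cone, 45 mm diameter, 18 mm high, loose, beside the work (left or right); leave alone. Origin: centre of its underside
- small_beaker: small translucent white plastic beaker, 57 mm diameter, 61 mm high, loose, standing to the left of the bay; leave alone. Origin: centre of its underside

How it is judged:
By the outcome, as a careful person would: the job done as asked, in the order asked, and still so for the second after the job is handed in, with the robot touching nothing.
It also fails if it takes over 72 s, if anything falls off the work surface, if the arm or the gripper's body presses on something with over 40 N, if the wrist force passes 120 N, or if a joint passes its speed limit or range.

## Working session

There is one attempt and no reset: what is moved stays moved. The work goes in short steps, Python scripts to look and compute and a tool call to move; the robot and the scene stay as the last step left them, time stands still between calls to the robot, and variables do not carry over. Pictures are saved under pics/ and viewed, at most 10 in all, crops included, and the job is handed in when it is done.

Besides the shell and the picture viewer there is one more tool, called as name(argument=value, ...), one argument or row to a line, values as JSON. drive_tool: Moves the arm, as the interface text tells. Its arguments: {"type":"object","properties":{"series":{"type":"array"},"hand":{"type":"number"},"newtons":{"type":"number"}},"required":["series"]}

```bash
mkdir -p pics; python3 - <<'E'
from bench import r, vision
import cv2,pickle
s=r.read_state();print(s['time'],s['ee_pos'],s['eef_rot'],s['width'],r.finger_overhang)
for n in('top','side'):
    c=vision.camera(n);pickle.dump(c,open(n+'.pkl','wb'));cv2.imwrite(f'pics/{n}0.png',c['color'][:,:,::-1])
    print(n,c['intrinsics'].tolist(),(-c['R'].T@c['t']).round(3))
E
```

```text
0.0 [0.26879651 0.56383725 0.2297481 ] [ 2.20586637e-01  9.75367123e-01 -7.04082944e-04 -1.20242349e-04] 0.08711973447722264 0.008
top [[503.66087026788216, 0.0, 319.3003412421564], [0.0, 503.66087026788216, 210.46382864332736], [0.0, 0.0, 1.0]] [0.307 0.015 1.404]
side [[381.57942943447125, 0.0, 314.4219911803909], [0.0, 381.57942943447125, 196.67846621343008], [0.0, 0.0, 1.0]] [ 0.18  -0.89   0.386]
```

View pics/top0.png

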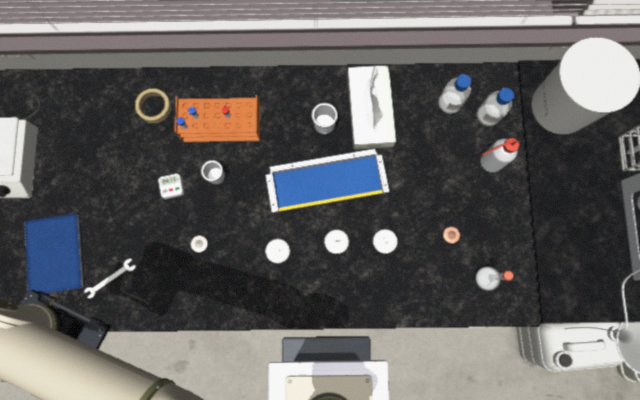

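View pics/side0.png

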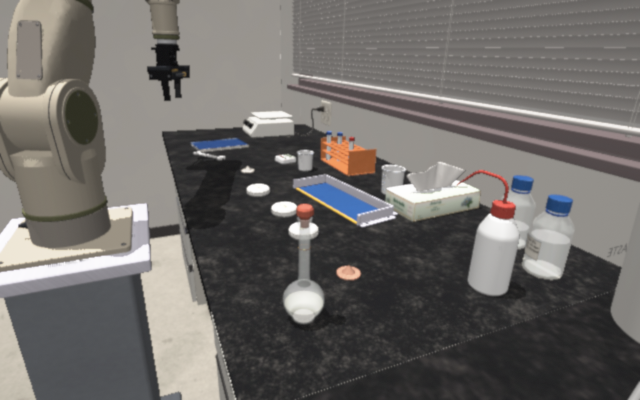

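The top view shows the lids at about (277,251), (337,242) and (385,241). The bay centre is near (328,181) with its yellow open side toward the robot. The cones are at (199,243) and (451,235), and the beaker is at (213,172).

```bash
cat > h.py <<'E'
import numpy as np,cv2
from bench import vision,r
def ray(c,p,z):
    d=c['R'].T@np.linalg.inv(c['intrinsics'])@[p[0],p[1],1]; o=-c['R'].T@c['t']
    return (o+d*(z-o[2])/d[2])[:2]
def measure(c):
    im=c['color'];h=cv2.cvtColor(im,cv2.COLOR_RGB2HSV);out={}
    b=cv2.inRange(h,(100,100,40),(130,255,255));y=cv2.inRange(h,(20,100,100),(35,255,255))
    m=np.zeros_like(b);m[130:225,255:400]=255
    by=cv2.morphologyEx((b|y)&m,cv2.MORPH_CLOSE,np.ones((3,3)))
    k=max(cv2.findContours(by,0,2)[0],key=cv2.contourArea)
    pts=np.array([ray(c,p[0],0) for p in k],np.float32)
    out['bay']=cv2.minAreaRect(pts*1000)
    w=cv2.inRange(h,(0,0,150),(180,60,255)); out['lids']=[]
    for k in cv2.findContours(w,0,2)[0]:
        (x,yy),rad=cv2.minEnclosingCircle(k)
        if 130<yy<290 and 240<x<420 and 8<rad<16:
            M=cv2.moments(k); p=(M['m10']/M['m00'],M['m01']/M['m00'])
            out['lids'].append((np.round(p,1),(ray(c,p,.014)*1000).round(1),round(float(np.sqrt(4*cv2.contourArea(k)/np.pi)*2.75),1)))
    return out
E
python3 - <<'E'
import pickle;from h import *
c=pickle.load(open('top.pkl','rb'));o=measure(c);print(o['bay']);print(cv2.boxPoints(o['bay']).round(1))
for l in o['lids']:print(l)
for p in((199,243),(451,235),(213,172)):print(ray(c,p,.01).round(3))
s=pickle.load(open('side.pkl','rb'))
for p in((258,188.5),(285,208),(303.5,229)):print(ray(s,p,.014).round(3))
E
```

```text
((642.7501831054688, -6.5011749267578125), (113.26783752441406, 298.7525939941406), 9.438006401062012)
[[ 562.4  131.6]
 [ 611.4 -163.1]
 [ 723.1 -144.6]
 [ 674.1  150.1]]
(array([277.2, 250.5]), array([450. , 135.5]), 63.7)
(array([336.1, 241.3]), array([473.5, -28. ]), 63.4)
(array([384.7, 240.8]), array([ 472.8, -162.8]), 63.4)
[0.474 0.354]
[ 0.487 -0.349]
[0.678 0.32 ]
[0.449 0.132]
[ 0.474 -0.036]
[ 0.472 -0.168]
```

drive_tool(
  series=[
    [[1.4,-4.5,-1],6],
    [[1.4,-4.5,-1],6.5],
    [[1.4,-4.5,-1],0],
    [[1.4,-4.5,-1],0],
    [[1.4,-4.5,-1],0],
    [[1.4,-4.5,-1],0],
    [[1.4,-4.5,-1],0],
    [[1.4,-4.5,-1],0],
    [[1.4,-4.5,-1],0],
    [[0,0,0],0],
  ],
  hand=0.5,
)

```text
time: 1.35
ee_pos: [0.3951, 0.1559, 0.1398]
eef_rot: [0.116, 0.993, -0.001, -0.001]
ft_force: [-0.3, 1.0, 0.9]
width: 0.0435
grip_force: 0.0
```

drive_tool(
  series=[
    [[0.5,-0.8,-2],0],
    [[0,0,-2],0],
    [[0,0,-2],0],
    [[0,0,-2],0],
    [[0,0,-2],0],
    [[0,0,-1.5],0],
    [[0,0,-0.8],0],
    [[0,0,-0.5],0],
    [[0,0,0],0],
    [[0,0,0],0],
  ],
)

```text
time: 2.6
ee_pos: [0.4002, 0.1514, 0.013]
eef_rot: [0.113, 0.994, 0.0, 0.0]
ft_force: [1.3, 0.2, -0.1]
width: 0.0434
grip_force: 0.0
```

drive_tool(
  series=[
    [[0.6,-0.3,0],0],
    [[0.5,-0.2,0],0],
    [[0.5,-0.2,0],0],
    [[0.5,-0.3,0],0],
    [[0.5,-0.35,0],0],
    [[0.5,-0.35,0],0],
    [[0.5,-0.35,0],0],
    [[0.5,-0.35,0],0],
    [[0.5,-0.35,0],0],
    [[0.5,-0.35,0],0],
  ],
)

```text
time: 3.85
ee_pos: [0.4513, 0.12, 0.0126]
eef_rot: [0.113, 0.994, 0.0, 0.0]
ft_force: [-0.4, -0.2, 0.2]
width: 0.0437
grip_force: 0.1
```

```bash
python3 - <<'E'
from h import *
c=vision.camera('top');cv2.imwrite('pics/t1.png',cv2.resize(c['color'][130:290,230:430,::-1],None,fx=3,fy=3));print(measure(c)['lids'],r.read_state()['ee_pos'])
E
```

```text
[(array([336.6, 241.1]), array([473.9, -29.2]), 61.7), (array([384.7, 240.8]), array([ 472.8, -162.8]), 63.4)] [0.45183558 0.11948805 0.01265129]
```

View pics/t1.png

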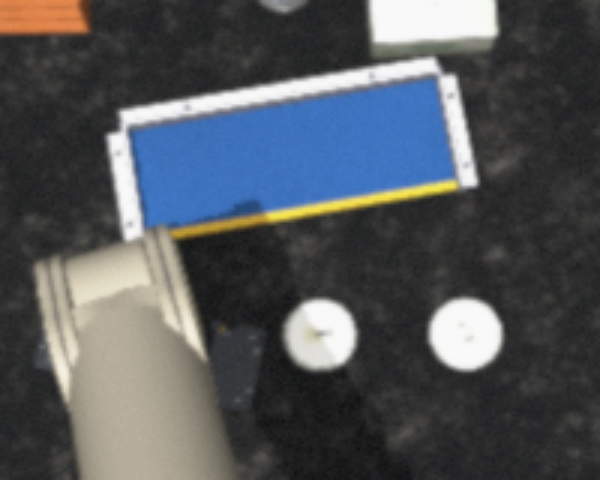

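The arm hides lid A from above, so I'll check it with the side camera.

drive_tool(
  series=[
    [[0.5,-0.35,0],0],
    [[0.5,-0.35,0],0],
    [[0.5,-0.35,0],0],
    [[0.5,-0.35,0],0],
    [[0.5,-0.35,0],0],
    [[0.5,-0.35,0],0],
    [[0.5,-0.35,0],0],
    [[0.5,-0.35,0],0],
    [[0.5,-0.35,0],0],
    [[0.5,-0.35,0],0],
  ],
)

```text
time: 5.15
ee_pos: [0.5012, 0.085, 0.0125]
eef_rot: [0.113, 0.994, 0.0, -0.0]
ft_force: [0.4, 0.4, -0.6]
width: 0.0438
grip_force: 0.2
```

```bash
python3 - <<'E'
from h import *
c=vision.camera('side');cv2.imwrite('pics/s1.png',cv2.resize(c['color'][140:260,200:400,::-1],None,fx=4,fy=4,interpolation=2));print(r.read_state()['ee_pos'])
def px(x,y,z):
    q=c['intrinsics']@(c['R']@[x,y,z]+c['t']);return q[:2]/q[2]
e=r.read_state()['ee_pos'];print('expected lid px in crop',(px(e[0]+.033,e[1]-.008,.014)-[200,140])*4)
E
```

```text
[0.50184935 0.08443595 0.01267378]
expected lid px in crop [368.92789823 204.78587951]
```

View pics/s1.png

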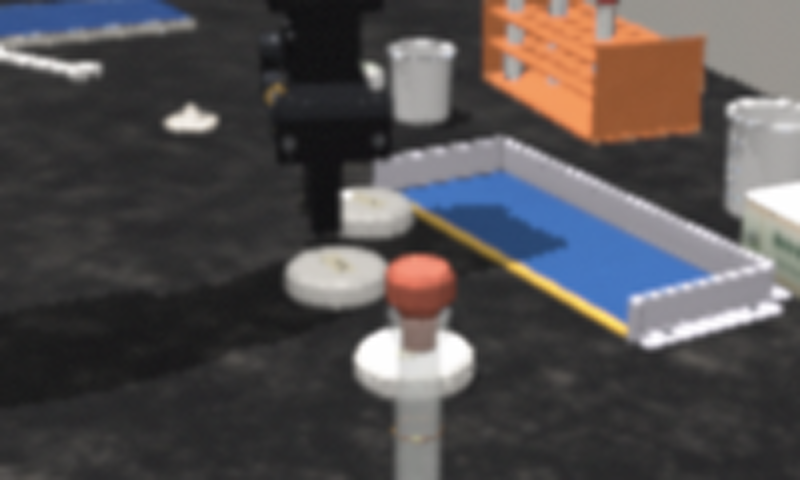

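The crop shows lid A at about (372,208), where I expected it seated against the fingers. I'll continue straight into the bay.

drive_tool(
  series=[
    [[0.5,-0.35,0],0],
    [[0.5,-0.3,0],0],
    [[0.5,-0.1,0],0],
    [[0.5,0.08,0],0],
    [[0.5,0.08,0],0],
    [[0.5,0.08,0],0],
    [[0.5,0.08,0],0],
    [[0.5,0.08,0],0],
    [[0.5,0.08,0],0],
    [[0.5,0.08,0],0],
  ],
)

```text
time: 6.45
ee_pos: [0.5513, 0.0834, 0.0126]
eef_rot: [0.113, 0.994, 0.0, 0.0]
ft_force: [0.7, 0.1, -0.2]
width: 0.0434
grip_force: 0.2
```

drive_tool(
  series=[
    [[0.5,0.08,0],0],
    [[0.5,0.08,0],0],
    [[0.5,0.08,0],0],
    [[0.5,0.08,0],0],
    [[0.5,0.08,0],0],
    [[0.5,0.08,0],0],
    [[0.5,0.08,0],0],
    [[0.5,0.08,0],0],
    [[0.5,0.08,0],0],
    [[0.3,0.04,0],0],
  ],
)

```text
time: 7.7
ee_pos: [0.5992, 0.091, 0.0126]
eef_rot: [0.113, 0.994, 0.0, 0.0]
ft_force: [-1.3, 0.4, 0.1]
width: 0.044
grip_force: 0.2
```

drive_tool(
  series=[
    [[0.2,0.03,0],0],
    [[0,0,0],0],
    [[-0.5,0,0],0],
    [[-1,0,0],0],
    [[-1.5,0,0],0],
    [[0,0,2],0],
    [[0,0,3],0],
    [[-1,-2,3],6],
    [[-2,-4,2],6],
    [[-2,-4,0],6],
  ],
)

```text
time: 8.95
ee_pos: [0.5207, -0.0097, 0.1142]
eef_rot: [-0.046, 0.999, 0.0, 0.001]
ft_force: [0.2, -0.6, -1.1]
width: 0.0436
grip_force: 0.0
```

drive_tool(
  series=[
    [[-3.3,-0.9,0],3],
    [[-3.3,-0.9,0],0],
    [[-3.4,-0.9,0],0],
    [[0,0,-2],0],
    [[0,0,-2],0],
    [[0,0,-2],0],
    [[0,0,-2],0],
    [[0,0,-1.5],0],
    [[0,0,-0.6],0],
    [[0,0,0],0],
  ],
)

```text
time: 10.2
ee_pos: [0.4205, -0.0357, 0.0116]
eef_rot: [-0.07, 0.998, 0.0, -0.0]
ft_force: [-0.5, -0.5, 0.6]
width: 0.0434
grip_force: 0.0
```

```bash
python3 - <<'E'
from h import *
c=vision.camera('top');print(measure(c)['lids'])
s=r.read_state();print(s['ee_pos'],s['eef_rot'])
c=vision.camera('side');cv2.imwrite('pics/s2.png',cv2.resize(c['color'][140:260,200:400,::-1],None,fx=4,fy=4,interpolation=2))
E
```

```text
[(array([385.5, 240.8]), array([ 472.8, -164.9]), 61.0), (array([295.5, 186.1]), array([632.1,  84. ]), 62.6)]
[ 0.42091236 -0.03574804  0.01192386] [-6.98916685e-02  9.97554572e-01  8.17931579e-05  1.54409038e-04]
```

View pics/s2.png

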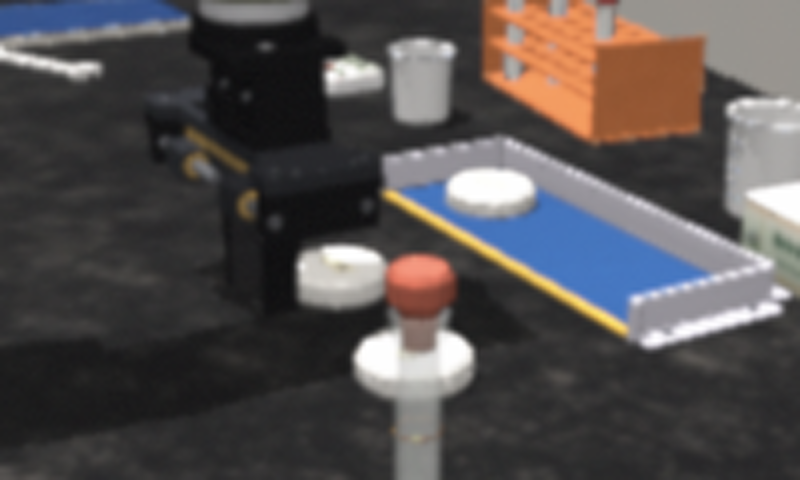

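Lid A lies on the blue floor, about (490,190) in the crop, and measures at bay x +4 mm, y +91 mm, so it's wholly inside. Lid B is next.

drive_tool(
  series=[
    [[0.6,0.08,0],0],
    [[0.5,0.08,0],0],
    [[0.5,0.08,0],0],
    [[0.5,0.08,0],0],
    [[0.6,0.08,0],0],
    [[0.6,0.08,0],0],
    [[0.6,0.08,0],0],
    [[0.6,0.08,0],0],
    [[0.6,0.08,0],0],
    [[0.6,0.08,0],0],
  ],
)

```text
time: 11.55
ee_pos: [0.4783, -0.0277, 0.0116]
eef_rot: [-0.07, 0.998, 0.0, -0.0]
ft_force: [0.1, 0.7, 0.4]
width: 0.0436
grip_force: 0.1
```

drive_tool(
  series=[
    [[0.6,0.08,0],0],
    [[0.6,0.08,0],0],
    [[0.6,0.08,0],0],
    [[0.6,0.08,0],0],
    [[0.6,0.08,0],0],
    [[0.6,0.08,0],0],
    [[0.6,0.08,0],0],
    [[0.6,0.08,0],0],
    [[0.6,0.08,0],0],
    [[0.6,0.08,0],0],
  ],
)

```text
time: 12.8
ee_pos: [0.5383, -0.0197, 0.0116]
eef_rot: [-0.07, 0.998, 0.0, -0.0]
ft_force: [-0.4, 0.3, 0.0]
width: 0.0436
grip_force: 0.1
```

drive_tool(
  series=[
    [[0.6,0.08,0],0],
    [[0.6,0.08,0],0],
    [[0.6,0.08,0],0],
    [[0.6,0.08,0],0],
    [[0.6,0.08,0],0],
    [[0.6,0.08,0],0],
    [[0.6,0.08,0],0],
    [[0.6,0.08,0],0],
    [[0.6,0.08,0],0],
    [[0.5,0.08,0],0],
  ],
)

```text
time: 14.05
ee_pos: [0.5973, -0.0117, 0.0116]
eef_rot: [-0.07, 0.998, 0.0, -0.0]
ft_force: [-0.6, -0.5, 0.2]
width: 0.0434
grip_force: 0.2
```

drive_tool(
  series=[
    [[0.5,0.08,0],0],
    [[0.5,0.08,0],0],
    [[0.5,0.05,0],0],
    [[0.4,0.05,0],0],
    [[0.3,0.04,0],0],
    [[0.2,0.03,0],0],
    [[0,0,0],0],
    [[-0.5,0,0],0],
    [[-1,0,0],0],
    [[-1.5,0,0],0],
  ],
)

```text
time: 15.3
ee_pos: [0.5901, -0.0085, 0.0116]
eef_rot: [-0.07, 0.998, 0.0, -0.0]
ft_force: [-0.5, 0.0, 0.6]
width: 0.0434
grip_force: 0.0
```

drive_tool(
  series=[
    [[0,0,3],0],
    [[0,0,4],0],
    [[-1,-1,2],5],
    [[-3,-3,0],5.5],
    [[-4,-4.2,0],0],
    [[-4,-4.2,0],0],
    [[-4,-4.2,0],0],
    [[-0.7,-0.6,0],0],
    [[0,0,0],0],
    [[0,0,0],0],
  ],
)

```text
time: 16.55
ee_pos: [0.4248, -0.1793, 0.1016]
eef_rot: [-0.162, 0.987, 0.0, 0.0]
ft_force: [0.2, 0.1, -0.3]
width: 0.0437
grip_force: 0.0
```

```bash
python3 - <<'E'
from h import *
c=vision.camera('top');print(measure(c)['lids'])
s=r.read_state();print(s['ee_pos'],s['eef_rot'])
E
```

```text
[(array([382.8, 236.1]), array([ 486.1, -157.9]), 42.5), (array([295.4, 186.2]), array([631.9,  84.1]), 62.4), (array([326.2, 178.7]), array([652.3,  -3.3]), 61.9)]
[ 0.42477656 -0.17929005  0.1015347 ] [-1.61979496e-01  9.86794121e-01  5.88396676e-05  3.99953528e-05]
```

drive_tool(
  series=[
    [[0,0,-2],0],
    [[0,0,-2],0],
    [[0,0,-2],0],
    [[0,0,-1.5],0],
    [[0,0,-1],0],
    [[0,0,-0.5],0],
    [[0,0,0],0],
    [[0.5,0.15,0],0],
    [[0.5,0.15,0],0],
    [[0.5,0.15,0],0],
  ],
)

```text
time: 17.85
ee_pos: [0.4396, -0.1758, 0.0118]
eef_rot: [-0.161, 0.987, -0.0, 0.0]
ft_force: [-0.4, 0.2, -0.1]
width: 0.0434
grip_force: 0.0
```

drive_tool(
  series=[
    [[0.5,0.17,0],0],
    [[0.6,0.2,0],0],
    [[0.6,0.2,0],0],
    [[0.6,0.2,0],0],
    [[0.6,0.2,0],0],
    [[0.6,0.2,0],0],
    [[0.6,0.2,0],0],
    [[0.6,0.2,0],0],
    [[0.6,0.2,0],0],
    [[0.6,0.2,0],0],
  ],
)

```text
time: 19.1
ee_pos: [0.4983, -0.1561, 0.0115]
eef_rot: [-0.161, 0.987, 0.0, -0.0]
ft_force: [0.5, -0.3, -0.2]
width: 0.0439
grip_force: 0.1
```

drive_tool(
  series=[
    [[0.6,0.2,0],0],
    [[0.6,0.2,0],0],
    [[0.6,0.2,0],0],
    [[0.6,0.2,0],0],
    [[0.6,0.2,0],0],
    [[0.6,0.2,0],0],
    [[0.6,0.2,0],0],
    [[0.6,0.2,0],0],
    [[0.6,0.2,0],0],
    [[0.6,0.2,0],0],
  ],
)

```text
time: 20.35
ee_pos: [0.5583, -0.1361, 0.0116]
eef_rot: [-0.161, 0.987, 0.0, -0.0]
ft_force: [-0.6, 0.2, 1.5]
width: 0.0435
grip_force: 0.2
```

drive_tool(
  series=[
    [[0.6,0.2,0],0],
    [[0.6,0.2,0],0],
    [[0.6,0.2,0],0],
    [[0.6,0.2,0],0],
    [[0.6,0.2,0],0],
    [[0.6,0.2,0],0],
    [[0.6,0.2,0],0],
    [[0.6,0.2,0],0],
    [[0.6,0.2,0],0],
    [[0.5,0.17,0],0],
  ],
)

```text
time: 21.6
ee_pos: [0.6173, -0.1164, 0.0116]
eef_rot: [-0.161, 0.987, 0.0, -0.0]
ft_force: [0.1, -0.6, 0.4]
width: 0.0433
grip_force: 0.2
```

drive_tool(
  series=[
    [[0.5,0.17,0],0],
    [[0.5,0.17,0],0],
    [[0.4,0.12,0],0],
    [[0.3,0.1,0],0],
    [[0,0,0],0],
    [[-0.5,-0.15,0],0],
    [[-1,-0.3,0],0],
    [[-1.5,-0.5,0],0],
    [[0,0,2],0],
    [[0,0,3],0],
  ],
)

```text
time: 22.85
ee_pos: [0.6037, -0.1204, 0.0629]
eef_rot: [-0.161, 0.987, 0.0, -0.0]
ft_force: [0.9, 0.0, 0.3]
width: 0.0433
grip_force: 0.0
```

drive_tool(
  series=[
    [[0,0,4],0],
    [[-3,-2,3],0],
    [[-4,-2,0],0],
    [[-4,-2,0],0],
    [[-3,-2,0],0],
    [[-2,-2,0],0],
    [[0,0,0],0],
    [[0,0,0],0],
    [[0,0,0],0],
    [[0,0,0],0],
  ],
)

```text
time: 24.1
ee_pos: [0.4444, -0.22, 0.1316]
eef_rot: [-0.161, 0.987, 0.0, -0.0]
ft_force: [0.1, 0.0, -0.4]
width: 0.0433
grip_force: 0.0
```

```bash
python3 - <<'E'
from h import *
c=vision.camera('top');cv2.imwrite('pics/t3.png',c['color'][:,:,::-1])
a=np.deg2rad(9.44);R=np.array([[np.cos(a),np.sin(a)],[-np.sin(a),np.cos(a)]])
for l in measure(c)['lids']:print(l,R@(l[1]-[643,-6.5]))
E
```

```text
(array([295.4, 186.1]), array([632.2,  84.1]), 62.4) [ 4.20598468 91.14444411]
(array([326.2, 178.7]), array([652.3,  -3.2]), 62.1) [9.7153069  1.72997454]
(array([360. , 174.1]), array([664.5, -99.7]), 62.0) [  5.92267666 -95.46419172]
```

View pics/t3.png

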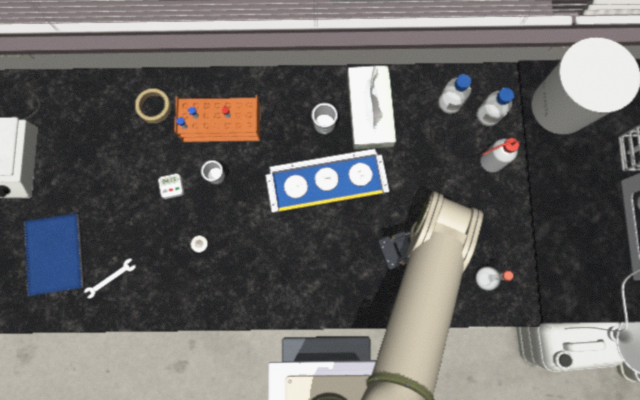

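All three lids lie on the blue floor, at (295,186), (326,179) and (360,174), each at least 11 mm clear of the fence and the open edge. The beaker and nickel cone haven't moved. The copper cone is hidden under the arm, but the gripper never went near it. I'll hand the job in.

```bash
python3 -c "
from bench import r
print(r.close_job())"
```

```text
the job is handed in; nothing more can be done
None
```

I pushed all three lids into the wash bay, where they lie wholly inside on the blue floor, and handed the job in at about 24 s; the beaker and nickel cone are where they were, while the arm hid the copper cone in the last picture, though the gripper never went near it.

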